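# Close the quick clamp on the key-fob form

### The arm

A 6-joint arm with a two-finger parallel gripper is mounted at the origin on the work surface. World frame = base frame: x ahead of the robot, y to its left, z up, the work surface at z = 0. Lengths are in mm, angles in degrees, forces in N, time in s.
With the tool pointing down it reaches from about 325 to 900 mm from the base axis. Payload 6.1 kg.
Tool frame: the origin (TCP) lies at the very end of the fingers, on their centre line; the grasp point (between the pads) lies 19 mm behind it; z points along the fingers, y is the line along which they close (so a half turn about z gives the same grasp; the last joint's range is limited). The gripper opens to 85 mm and grips with 20 to 120 N. Pads are 22 mm wide; open, the fingers measure 114 mm over their backs; the gripper's body (76 mm by 85 mm) begins 54 mm behind the grasp point. The pads swing forward as they close: fully open they stand 13 mm farther back than shut.
Start: joints at [58.379, 12.628, 87.462, -0, 79.91, -7.225], TCP at [258.153, 569.186, 193] pointing down, gripper open.
Joint ranges: [-170.65, 170.65], [-52.31, 119.04], [5.05, 147.46], [-71.25, 251.25], [11.57, 151.72], [-153.62, 153.62]. Speed limits (degrees/s): [147.25, 147.25, 172.46, 180, 180, 180].

### API

Orientations are given as [roll, pitch, yaw] about the fixed x, y, z axes, in that order (R = Rz(yaw) Ry(pitch) Rx(roll)).
In Python, from plant import env gives the robot as it stands. The module is installed in compiled form; this text tells all that it offers.
- The arm moves only by the tool apply_moves, never from a script. Its argument "series" is one flat list of numbers, 7 for each row, row after row: the turn, a rotation vector about the world's x, y, z in degrees, then the shift along the world's x, y, z in m, then the gripper command: -1 is fully open, 1 is shut, values between are in proportion. A call has 1 to 20 rows; each row shifts and turns the commanded pose from where the row before left it; what a row does not reach is not made up. A row lasts 1/8 s, in which the tool goes at most 62.5 mm and 10.7 degrees, less where a joint would pass 70% of its speed; a pose out of reach is approached as far as the arm can. A call with a gripper value outside its range is refused whole. The fingers move at their own pace and stop on an object; "newtons" is the grip in N (left out, the last holds). Time passes only in rows, so rows that do not move let the fingers close. It gives the time, the measured TCP pose, the force, the opening and the grip force at its end, in the units of the state.
- env.observe(): the state, without advancing time (a new reading comes with each control period).
- env.get_image(name): name is "side" or "top"; returns a dict with "image" (420x560x3 uint8, red, green, blue), "range_z" (420x560 float32, mm along the optical axis (not along the pixel's ray), 0 where there is no reading), "vfov" (degrees; the focal length in pixels is half the picture's height over the tangent of half this angle, whatever the lens; pixels are square), "cx", "cy" (the principal point, pixels), "rvec" (rotation vector, rad) and "tvec" (3), from world to camera coordinates, as OpenCV has them. Camera axes: x right, y down, z forward; pixel columns grow to the right and rows downward; lengths in mm; the calibration is good to about 2 mm. A picture is of the moment at which its call begins.
- env.finish_job(): hands the job in; it is judged then, once.
The state is a dict: "t": time; "joints": joint angles; "joint_vel": joint speeds; "tau": joint torques, N m; "ee_pos": TCP position; "ee_rot": TCP orientation; "wrist_force": force on the tool from outside, world axes, zero at the start; "moment": the same for the moment, N m; "gripper_width": finger opening in mm; "grip_force": force on a finger pad.
Only numpy, scipy, OpenCV 4.12 (cv2) and the standard library are available. Lean on these libraries where they do the work, as an engineer would, in place of code of your own. Each camera call takes 0.05 s, during which the arm holds its last target. There are 200 camera calls.

### The job

Close the clamp on the wooden key-fob block: first push the steel strap round with a finger until it lies over the block against its stop, then push the cam lever all the way down until it lies flat. Only push with the fingers: pick nothing up, leave the block where it sits, and do not disturb the key fob, the paint jar or the awl.

Things in the scene. Friction and masses are not known exactly. Their poses are not given: they have to be found in the camera images.
- jig: The clamp's plywood board, 130 (x) by 270 (y) by 20 mm, fixed to the bench. Origin: centre of its underside; z up; its +x points away from the robot, +y to the robot's left, turned up to 0.4 rad either way. On it, in mm: pivot post at y -100; steel pillar 34 by 18, top 100 high, at x 0, y 116; strap stop at x 17, y 62, top 62 high; two 8 high ledges at y -29 and 49 beside the block.
- strap (a joint): Angle of the clamp strap about its upright pivot, rad. 0 = closed: strap along the jig's +y, over the block, against its stop, end under the cam. Grows anticlockwise seen from above to 1.75; at 1.57 it points along the jig's -x (to the robot). Starts at 0.8 to 1.5; push it clockwise to close. Stays where left; friction 0.15 N m.
- strap_pivot (a point): Point on the strap's upright hinge axis at the mid-height of the bar, 58 mm above the bench; on the jig at x 0, y -100 mm. The pivot's cap there has radius 16 mm, top 74 mm above the bench.
- strap_push (a point): Point in the middle of the strap's width and height, 80 mm from its hinge axis; moves with it. The strap is a steel bar 25 mm wide, 16 mm tall, underside 50 and top 66 mm above the bench, ending 195 mm from the axis. A screw 110 mm from the axis has a black head of radius 11 mm, top at 84 mm, and a rubber pad that passes 2 mm over the block.
- cam_lever (a joint): Angle of the cam lever about its level pin, which lies along the jig's y, rad. 0 = upright; grows as the lever is pushed over and down towards the jig's +x (away from the robot), to its end stop at 1.52, where it lies flat. Starts leaning 0.35 to 0.75. Stays where left; friction 0.3 N m, some 4 N at the grip.
- lever_pivot (a point): Centre of the lever's pin, 84 mm above the bench, on the jig at x = 0, y = 85 mm.
- lever_grip (a point): Point on the centre line of the lever's black grip, 85 mm from the pin; moves with the lever. The lever is a steel bar 10 mm thick, 18 mm wide, reaching 102 mm from the pin; the black grip on it, 62 to 102 mm from the pin, is 14 mm thick and 24 mm wide.
- block: Loose wooden block in the shape of a key fob, 88 (x) by 46 (y) by 22 mm, lying on the jig's board at x = 0, y = 10 mm, its top 42 mm above the bench. Origin: centre of its underside. To be left where it is.
- key_fob: Loose black key fob with a bright end, 75 by 37 by 15 mm, lying on the bench. Origin: centre of its underside. Bystander.
- paint_jar: Loose small jar, diameter 48 mm, 60 mm high, standing on the bench. Origin: centre of its underside. Bystander.
- awl: Loose awl lying on the bench: turned wooden grip 72 mm long and 34 mm thick, then a steel spike of 45 mm along its +x. Origin on the bench, 50 mm from the butt end. Bystander.

How it is judged:
By the outcome, as a careful person would: the job done as asked, in the order asked, and still so for the second after the job is handed in, with the robot touching nothing.
It also fails if it takes over 54 s, if anything falls off the work surface, if the arm or the gripper's body presses on something with over 40 N, if the wrist force passes 120 N, or if a joint passes its speed limit or range.

## Working session

There is one attempt and no reset: what is moved stays moved. The work goes in short steps, Python scripts to look and compute and a tool call to move; the robot and the scene stay as the last step left them, time stands still between calls to the robot, and variables do not carry over. Pictures are saved under pics/ and viewed, at most 10 in all, crops included, and the job is handed in when it is done.

Besides the shell and the picture viewer there is one more tool, called after ">>>" by a JSON object that holds its "method" and its "body". apply_moves: Moves the arm, as the interface text tells. Its arguments: {"type":"object","properties":{"series":{"type":"array"},"newtons":{"type":"number"}},"required":["series"]}

```bash
mkdir -p pics; cat > h.py <<'E'
import numpy as np, cv2
from plant import env
def shot(n):
    d=env.get_image(n); R=cv2.Rodrigues(np.array(d["rvec"],float))[0]; t=np.array(d["tvec"],float).ravel()
    f=210/np.tan(np.radians(d["vfov"])/2)
    v,u=np.mgrid[0:420,0:560]; z=d["range_z"]
    P=np.stack([(u-d["cx"])/f*z,(v-d["cy"])/f*z,z],-1)
    W=(P-t)@R; W[z==0]=np.nan
    return d,W
def save(d,p): cv2.imwrite(p,cv2.cvtColor(d["image"],cv2.COLOR_RGB2BGR))
E
python3 - <<'E'
from h import *
for n in("top","side"):
    d,W=shot(n); save(d,f"pics/{n}0.png"); np.save(f"/tmp/{n}.npy",W)
    R=cv2.Rodrigues(np.array(d["rvec"],float))[0]; print(n,d["vfov"],-R.T@np.array(d["tvec"]).ravel(), np.isnan(W).mean())
s=env.observe();print(s["t"],s["ee_pos"],s["ee_rot"],s["gripper_width"])
E
```

```text
top 46.735678068439945 [ 259.98026601  -30.56086772 1549.1901957 ] 0.004030612244897959
side 45.120605121947605 [  92.76808259 -800.95266216  963.15222111] 0.004264455782312925
0.1 [257.85033302 568.70832017 192.04407046] [-1.79905718e+02 -1.15440742e-02  1.55603529e+02] 85.45981445051943
```

View pics/top0.png

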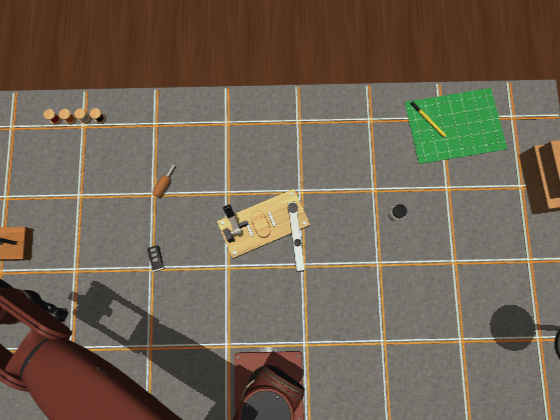

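View pics/side0.png

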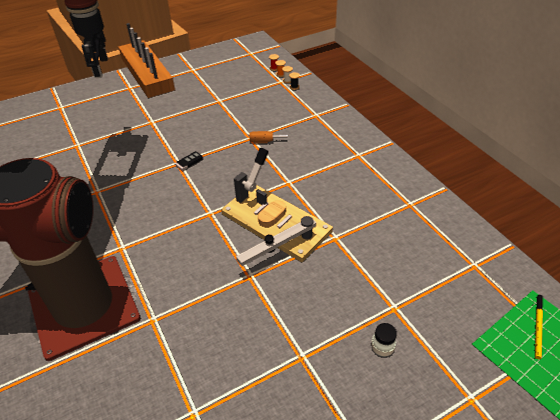

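The top view shows the jig around (264,223), with the strap from its pivot at (293,208) to its end at (300,270), and the lever's black grip at (230,212). The fob is at (155,257), the awl at (165,182) and the jar at (398,212). The side view shows the lever grip at (262,156), and all three bystanders are clear of the jig.

```bash
python3 - <<'E'
from h import *
W=np.load("/tmp/top.npy"); im=cv2.imread("pics/top0.png"); hsv=cv2.cvtColor(im,cv2.COLOR_BGR2HSV)
S=np.load("/tmp/side.npy"); ims=cv2.imread("pics/side0.png"); hs=cv2.cvtColor(ims,cv2.COLOR_BGR2HSV)
def roi(W,u0,u1,v0,v1):
    m=np.zeros(W.shape[:2],bool); m[v0:v1,u0:u1]=1; return m
print("bench z",np.nanmedian(W[280:330,330:360,2]),np.nanmedian(S[330:400,220:300,2]))
for nm,A,H,r in(("top",W,hsv,roi(W,205,320,180,280)),("side",S,hs,roi(S,210,345,140,275))):
    yel=r&(H[...,0]>15)&(H[...,0]<32)&(H[...,1]>90)&(abs(A[...,2]-20)<8)
    p=A[yel][:,:2].astype(np.float32); (c,s,a)=cv2.minAreaRect(p); print(nm,"board",c,s,a,np.nanmedian(A[yel][:,2]),len(p))
    st=r&(abs(A[...,2]-66)<7)&(H[...,1]<70)&(H[...,2]>90)
    n,l,stt,_=cv2.connectedComponentsWithStats(st.astype(np.uint8)); k=1+np.argmax(stt[1:,4]); p=A[l==k]
    c,s,a=cv2.minAreaRect(p[:,:2].astype(np.float32)); print("strap",c,s,a,np.nanmedian(p[:,2]), "box",cv2.boxPoints((c,s,a)).round().tolist())
    hi=r&(A[...,2]>105); p=A[hi]; print("lever hi n",len(p),"mean",p.mean(0) if len(p) else 0,"max z pt",p[np.argmax(p[:,2])] if len(p) else 0)
    blk=hi&(H[...,2]<70); p=A[blk];print("grip",len(p),p.mean(0) if len(p) else 0)
E
```

```text
bench z -0.08985526925918756 1.2578583754244175
top board (499.58990478515625, 7.590606689453125) (129.92449951171875, 269.9026794433594) 22.236970901489258 19.800195547504472 2232
strap (437.73724365234375, -94.75019836425781) (189.0797576904297, 25.07907485961914) 5.635715484619141 65.87574944874589 box [[342.0, -92.0], [345.0, -117.0], [533.0, -98.0], [531.0, -73.0]]
lever hi n 169 mean [504.50298709 102.43824639 139.83088565] max z pt [518.0967418  109.71993831 169.67094067]
grip 90 [515.25736319 104.61681273 153.35319158]
side board (499.537353515625, 7.506011962890625) (133.9177703857422, 273.837158203125) 22.470348358154297 21.252475716812977 2387
strap (441.52801513671875, -93.87722778320312) (196.35519409179688, 27.98881721496582) 5.690491676330566 67.15399904705657 box [[342.0, -90.0], [345.0, -118.0], [541.0, -98.0], [538.0, -70.0]]
lever hi n 272 mean [505.20505375  98.49580307 139.24813268] max z pt [522.39993707 105.89034515 169.73121956]
grip 146 [514.38885144 102.35000037 153.05406556]
```

>>> {"method": "apply_moves", "body": {"series": [0,0,-3.75,0.0127,-0.04375,0,1,0,0,-3.75,0.0127,-0.04375,0,1,0,0,-3.75,0.0127,-0.04375,0,1,0,0,-3.75,0.0127,-0.04375,0,1,0,0,-3.75,0.0127,-0.04375,0,1,0,0,-3.75,0.0127,-0.04375,0,1,0,0,-3.75,0.0127,-0.04375,0,1,0,0,-3.75,0.0127,-0.04375,0,1,0,0,-3.75,0.0127,-0.04375,0,1,0,0,-3.75,0.0127,-0.04375,0,1,0,0,-3.75,0.0127,-0.04375,0,1,0,0,-3.75,0.0127,-0.04375,0,1,0,0,-3.75,0.0127,-0.04375,0,1,0,0,-3.75,0.0127,-0.04375,0,1,0,0,-3.75,0.0127,-0.04375,0,1,0,0,-3.75,0.0127,-0.04375,0,1,0,0,0,0,0,0,1,0,0,0,0,0,0,1], "newtons": 20}}

```text
t: 2.35
ee_pos: [460.8, -130.3, 192.5]
ee_rot: [-179.9, -0.1, 95.6]
wrist_force: [-0.2, 0.5, 0.2]
gripper_width: 0.0
grip_force: 0.0
```

>>> {"method": "apply_moves", "body": {"series": [0,0,0,0,0,-0.035,1,0,0,0,0,0,-0.035,1,0,0,0,0,0,-0.035,1,0,0,0,0,0,-0.035,1,0,0,0,0,0,0,1,0,0,0,0,0,0,1]}}

```text
t: 3.1
ee_pos: [462.1, -130.4, 54.3]
ee_rot: [179.9, 0.0, 95.7]
wrist_force: [0.1, 0.5, 1.1]
gripper_width: 0.1
grip_force: 0.0
```

```bash
python3 - <<'E'
import numpy as np
P=np.array([537.4,-85.]); u=lambda a:np.array([np.cos(a),np.sin(a)])
ph=np.radians(np.r_[185.6,np.linspace(185.6,117.2,13),112.2])
d=[38]+[23.5]*14
q=np.array([P+80*u(a)+k*u(a+np.pi/2) for a,k in zip(ph,d)]); print(q[0],q[-1]); print(np.diff(q,axis=0).round(1).tolist())
E
```

```text
[ 461.48995819 -130.62527318] [485.41477831 -19.80961171]
[[-1.4, 14.4], [-2.7, 7.8], [-1.9, 8.1], [-1.1, 8.2], [-0.3, 8.3], [0.5, 8.3], [1.4, 8.2], [2.2, 8.0], [2.9, 7.8], [3.7, 7.4], [4.4, 7.0], [5.1, 6.5], [5.7, 6.0], [5.5, 4.8]]
```

>>> {"method": "apply_moves", "body": {"series": [0,0,0,-0.0014,0.0144,0,1,0,0,-5.7,-0.0027,0.0078,0,1,0,0,-5.7,-0.0019,0.0081,0,1,0,0,-5.7,-0.0011,0.0082,0,1,0,0,-5.7,-0.0003,0.0083,0,1,0,0,-5.7,0.0005,0.0083,0,1,0,0,-5.7,0.0014,0.0082,0,1,0,0,-5.7,0.0022,0.008,0,1,0,0,-5.7,0.0029,0.0078,0,1,0,0,-5.7,0.0037,0.0074,0,1,0,0,-5.7,0.0044,0.007,0,1,0,0,-5.7,0.0051,0.0065,0,1,0,0,-5.7,0.0057,0.006,0,1]}}

```text
t: 4.72
ee_pos: [480.8, -23.9, 54.5]
ee_rot: [179.9, -0.1, 27.0]
wrist_force: [-0.3, -0.1, -0.1]
gripper_width: 0.0
grip_force: 0.0
```

```bash
python3 - <<'E'
from h import *
d,W=shot("top"); e,S=shot("side"); a=cv2.resize(d["image"][170:290,190:350],None,fx=2.5,fy=2.5); b=cv2.resize(e["image"][130:280,200:360],None,fx=2.5,fy=2.5)[:300]
cv2.imwrite("pics/a.png",np.hstack([a,b])[...,::-1]); s=env.observe(); print(s["ee_pos"],s["wrist_force"])
E
```

```text
[481.00379754 -23.80838461  54.45453812] [ 0.06118952 -0.08409325  0.2279337 ]
```

View pics/a.png

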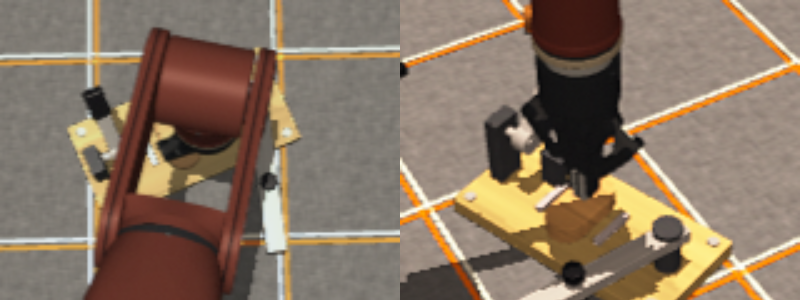

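The strap hasn't moved: its screw is still at about (269,239) in the side view. But the finger now seems to be past it, over the block. I'll measure where the fingertips really are.

```bash
python3 - <<'E'
from h import *
e,S=shot("side"); d,W=shot("top")
R=cv2.Rodrigues(np.array(e["rvec"],float))[0]; t=np.array(e["tvec"]).ravel(); f=210/np.tan(np.radians(e["vfov"])/2)
def pr(p): c=R@np.array(p)+t; return (c[:2]/c[2]*f+[e["cx"],e["cy"]]).round(1), c[2].round()
s=env.observe(); print("t",s["t"],s["joints"],s["ee_rot"]); print("tcp px",pr(s["ee_pos"]),"grasp",pr(s["ee_pos"]+np.array([0,0,19])))
print("strap end/80/pivot px",pr([343,-104,66]),pr([457.8,-92.8,66]),pr([537,-85,74]))
for u,v in((269,239),(272,206),(274,200),(270,206),(278,206),(274,190),(250,252),(290,230)): print(u,v,e["image"][v,u],S[v,u].round())
im=e["image"][150:270,200:340]; cv2.imwrite("pics/b.png",cv2.resize(im,None,fx=5,fy=5,interpolation=cv2.INTER_CUBIC)[...,::-1])
E
```

```text
t 4.925 [-1.23167869e+01  1.44730293e+00  1.15694103e+02  2.31046462e-03
  6.27832401e+01  5.03140920e+01] [ 1.79953463e+02 -5.93018703e-02  2.73680899e+01]
tcp px (array([274.4, 219.4]), np.float64(1256.0)) grasp (array([274.2, 214.1]), np.float64(1243.0))
strap end/80/pivot px (array([237.9, 259.5]), np.float64(1152.0)) (array([279.7, 237.4]), np.float64(1198.0)) (array([306.7, 220.8]), np.float64(1223.0))
269 239 [33 29 29] [ 426. -100.   85.]
272 206 [99 90 81] [473. -30. 110.]
274 200 [29 27 25] [476. -36. 133.]
270 206 [64 60 56] [470. -25. 107.]
278 206 [113  74  42] [488. -32. 104.]
274 190 [18 17 17] [473. -43. 172.]
250 252 [238 226 204] [376. -99.  67.]
290 230 [106  93  85] [490. -85.  67.]
```

View pics/b.png

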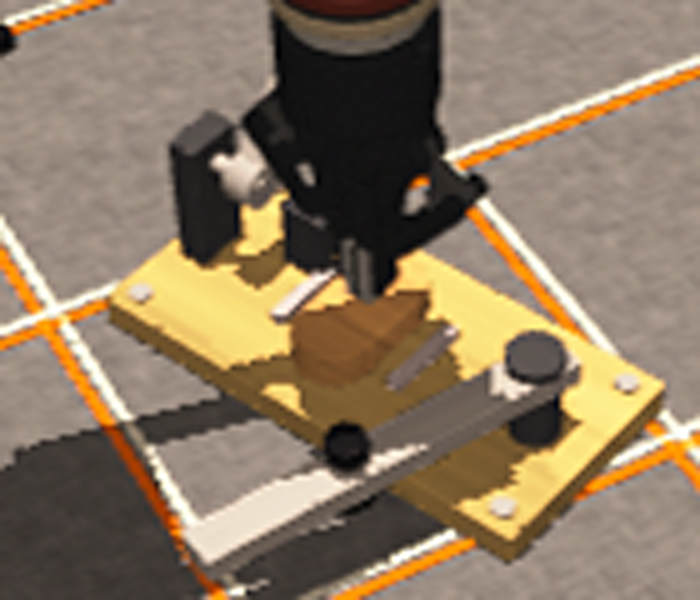

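The close-up shows the fingertip ending at about (274,209), but the reported TCP projects to (274,219). So the real fingertip is well above the reported TCP, and it passed over the strap without touching it. I'll measure that offset.

```bash
python3 - <<'E'
from h import *
e,S=shot("side"); s=env.observe(); print(s["ee_pos"],s["gripper_width"])
for v in range(196,214): print(v,[tuple(S[v,u].round().astype(int)) for u in(270,273,275,277)])
E
```

```text
[480.03420154 -24.58531621  53.65835395] 0.033469333168140825
196 [(np.int64(471), np.int64(-26), np.int64(140)), (np.int64(473), np.int64(-37), np.int64(148)), (np.int64(475), np.int64(-43), np.int64(152)), (np.int64(482), np.int64(-40), np.int64(146))]
197 [(np.int64(469), np.int64(-29), np.int64(140)), (np.int64(475), np.int64(-33), np.int64(141)), (np.int64(476), np.int64(-42), np.int64(148)), (np.int64(481), np.int64(-42), np.int64(145))]
198 [(np.int64(470), np.int64(-26), np.int64(134)), (np.int64(472), np.int64(-39), np.int64(144)), (np.int64(476), np.int64(-41), np.int64(144)), (np.int64(481), np.int64(-43), np.int64(143))]
199 [(np.int64(471), np.int64(-25), np.int64(130)), (np.int64(474), np.int64(-34), np.int64(135)), (np.int64(476), np.int64(-40), np.int64(139)), (np.int64(481), np.int64(-42), np.int64(139))]
200 [(np.int64(470), np.int64(-27), np.int64(129)), (np.int64(474), np.int64(-34), np.int64(133)), (np.int64(477), np.int64(-39), np.int64(135)), (np.int64(480), np.int64(-43), np.int64(136))]
201 [(np.int64(471), np.int64(-25), np.int64(123)), (np.int64(475), np.in
[... 1692 characters left out ...]
), np.int64(44)), (np.int64(474), np.int64(-32), np.int64(97)), (np.int64(503), np.int64(15), np.int64(41)), (np.int64(505), np.int64(8), np.int64(46))]
211 [(np.int64(489), np.int64(16), np.int64(43)), (np.int64(495), np.int64(11), np.int64(46)), (np.int64(501), np.int64(11), np.int64(42)), (np.int64(505), np.int64(8), np.int64(43))]
212 [(np.int64(486), np.int64(11), np.int64(46)), (np.int64(493), np.int64(6), np.int64(47)), (np.int64(500), np.int64(9), np.int64(41)), (np.int64(503), np.int64(4), np.int64(44))]
213 [(np.int64(486), np.int64(11), np.int64(43)), (np.int64(494), np.int64(9), np.int64(41)), (np.int64(497), np.int64(4), np.int64(42)), (np.int64(500), np.int64(0), np.int64(45))]
```

The fingertip is really about 43 mm higher than reported: 97 against 54. XY agrees. I'll go back to the start side of the strap, lower by that much and check the height before pushing.

>>> {"method": "apply_moves", "body": {"series": [0,0,8.55,-0.0023,-0.01325,0,1,0,0,8.55,-0.0023,-0.01325,0,1,0,0,8.55,-0.0023,-0.01325,0,1,0,0,8.55,-0.0023,-0.01325,0,1,0,0,8.55,-0.0023,-0.01325,0,1,0,0,8.55,-0.0023,-0.01325,0,1,0,0,8.55,-0.0023,-0.01325,0,1,0,0,8.55,-0.0023,-0.01325,0,1,0,0,0,0,0,-0.013,1,0,0,0,0,0,-0.013,1,0,0,0,0,0,-0.013,1,0,0,0,0,0,0,1,0,0,0,0,0,0,1]}}

```text
t: 6.6
ee_pos: [461.5, -130.6, 13.9]
ee_rot: [-180.0, -0.0, 95.6]
wrist_force: [-0.4, -0.1, -0.6]
gripper_width: 0.0
grip_force: 0.0
```

```bash
python3 - <<'E'
from h import *
e,S=shot("side"); s=env.observe(); p=s["ee_pos"]; print(p,s["wrist_force"],s["joints"])
m=(np.hypot(S[...,0]-p[0],S[...,1]-p[1])<28)&(S[...,2]>30)&(S[...,1]<-112)
Q=S[m]; o=np.argsort(Q[:,2]); print(len(Q),Q[o[:12]].round()); lo=Q[Q[:,2]<90]; print(lo.min(0),lo.max(0))
im=e["image"][170:290,200:340]; cv2.imwrite("pics/c.png",cv2.resize(im,None,fx=5,fy=5,interpolation=cv2.INTER_CUBIC)[...,::-1])
E
```

```text
[ 461.81337214 -130.76990506   14.24571368] [-0.59162462  0.44415757  0.48214806] [-2.52358724e+01  5.09863111e+00  1.16894967e+02  5.24080757e-04
  5.79807617e+01 -3.08447777e+01]
784 [[ 456. -135.   54.]
 [ 459. -140.   57.]
 [ 456. -136.   58.]
 [ 467. -139.   58.]
 [ 454. -135.   59.]
 [ 464. -141.   59.]
 [ 456. -141.   59.]
 [ 461. -141.   60.]
 [ 468. -138.   60.]
 [ 463. -139.   60.]
 [ 459. -141.   61.]
 [ 457. -140.   62.]]
[ 446.61627854 -143.36988145   53.66293526] [ 476.18969659 -126.38495273   88.48408875]
```

View pics/c.png

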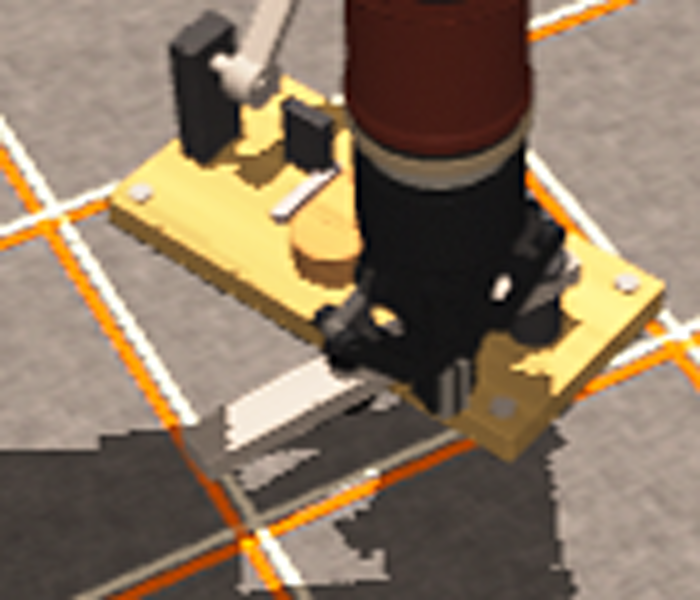

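The fingertip is now at z ≈ 56, below the strap's 66 mm top. It stands beside the strap on the right, with the tip at about (290,251) in the side view. I'll repeat the arc 2 mm lower.

>>> {"method": "apply_moves", "body": {"series": [0,0,0,-0.0014,0.0144,-0.002,1,0,0,-5.7,-0.0027,0.0078,0,1,0,0,-5.7,-0.0019,0.0081,0,1,0,0,-5.7,-0.0011,0.0082,0,1,0,0,-5.7,-0.0003,0.0083,0,1,0,0,-5.7,0.0005,0.0083,0,1,0,0,-5.7,0.0014,0.0082,0,1,0,0,-5.7,0.0022,0.008,0,1,0,0,-5.7,0.0029,0.0078,0,1,0,0,-5.7,0.0037,0.0074,0,1,0,0,-5.7,0.0044,0.007,0,1,0,0,-5.7,0.0051,0.0065,0,1,0,0,-5.7,0.0057,0.006,0,1,0,0,0,0,0,0,1]}}

```text
t: 8.4
ee_pos: [480.2, -23.9, 12.3]
ee_rot: [180.0, -0.0, 27.3]
wrist_force: [0.2, -0.0, 0.3]
gripper_width: -0.3
grip_force: 0.0
```

```bash
python3 - <<'E'
from h import *
d,W=shot("top"); e,S=shot("side"); a=cv2.resize(d["image"][170:290,190:350],None,fx=2.5,fy=2.5); b=cv2.resize(e["image"][150:270,200:360],None,fx=2.5,fy=2.5)[:300]
cv2.imwrite("pics/d.png",np.hstack([a,b])[...,::-1]); s=env.observe(); print(s["ee_pos"],s["wrist_force"])
E
```

```text
[479.76109664 -24.32264641  12.06003259] [ 0.88836248 -0.04184512 -0.16018196]
```

View pics/d.png

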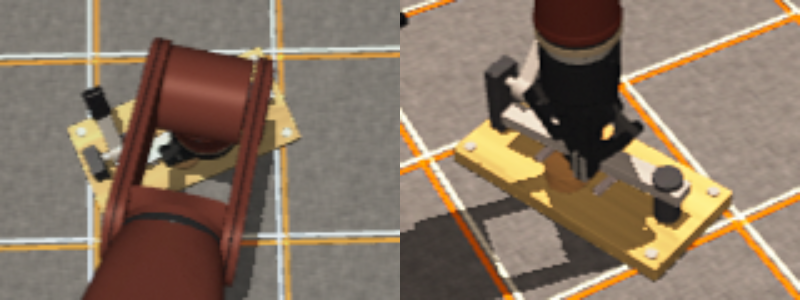

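The strap has followed the finger and lies almost over the block. In small steps, I'll close the last few degrees onto the stop.

>>> {"method": "apply_moves", "body": {"series": [0,0,-2.5,0.0027,0.0025,0,1,0,0,-2.5,0.0028,0.0023,0,1,0,0,0,0.0014,0.0006,0,1,0,0,0,0,0,0,1]}}

```text
t: 9.0
ee_pos: [486.3, -19.3, 11.8]
ee_rot: [-180.0, 0.0, 22.3]
wrist_force: [-3.3, -0.3, 0.4]
gripper_width: -0.2
grip_force: 0.9
```

>>> {"method": "apply_moves", "body": {"series": [0,0,0,0.0014,0.0006,0,1,0,0,0,0.0014,0.0006,0,1,0,0,0,0,0,0,1]}}

```text
t: 9.38
ee_pos: [486.1, -19.3, 11.6]
ee_rot: [-179.9, 0.4, 22.3]
wrist_force: [-14.8, -5.7, 10.1]
gripper_width: 0.2
grip_force: 7.8
```

It's against the stop: 16 N and no movement. I'll back off and raise, then check the strap and plan the lever arc.

>>> {"method": "apply_moves", "body": {"series": [0,0,0,-0.0085,-0.0035,0,1,0,0,0,-0.0285,-0.0115,0,1,0,0,0,0,0,0.045,1,0,0,0,0,0,0.045,1,0,0,0,-0.04,0,0.04,1,0,0,0,-0.04,0,0,1,0,0,0,0,0,0,1,0,0,0,0,0,0,1]}}

```text
t: 10.38
ee_pos: [373.5, -33.4, 142.3]
ee_rot: [179.9, -0.1, 22.2]
wrist_force: [-0.3, -0.2, 0.3]
gripper_width: -0.0
grip_force: 0.0
```

```bash
python3 - <<'E'
from h import *
e,S=shot("side"); s=env.observe(); print(s["t"],s["ee_pos"],s["ee_rot"],s["wrist_force"]); save(e,"pics/e0.png")
im=e["image"][130:270,200:340]; cv2.imwrite("pics/e.png",cv2.resize(im,None,fx=4,fy=4,interpolation=cv2.INTER_CUBIC)[...,::-1])
a=np.radians(22.3); jx=np.array([np.cos(a),np.sin(a)]); jy=np.array([-jx[1],jx[0]]); C=np.array([499.6,7.6])
J=np.stack([(S[...,:2]-C)@jx,(S[...,:2]-C)@jy,S[...,2]],-1)
m=(abs(J[...,2]-66)<5)&(abs(J[...,0])<60)&(J[...,1]>-80)&(J[...,1]<85); m&=e["image"].min(-1)>60
Q=J[m]; 
for y0 in range(-80,85,20):
    q=Q[(Q[:,1]>=y0)&(Q[:,1]<y0+20)]; print(y0,len(q),q[:,0].min().round() if len(q) else '',q[:,0].max().round() if len(q) else '')
m=(J[...,2]>125)&(abs(J[...,0]-40)<40)&(abs(J[...,1]-85)<25); print("lever hi (jig)",J[m].mean(0),m.sum())
P=C+85*jy
w=[P+ (15)*jx]; zz=[84+72]; r=82
for th in np.radians([36,43,50,57,64,71,78,84,88]):
    w.append(P+(r*np.sin(th)-7*np.cos(th)-11)*jx); zz.append(84+r*np.cos(th)+7*np.sin(th))
w=np.c_[np.array(w),np.array(zz)-42]; print(w.round(1).tolist()); print(np.diff(w,axis=0).round(1).tolist())
E
```

```text
10.425 [373.53272218 -33.3668139  142.12924737] [ 1.79970211e+02 -6.04857893e-02  2.22052992e+01] [-0.02074292  0.55813635 -0.0777701 ]
-80 65 -15.0 13.0
-60 69 -14.0 14.0
-40 68 -13.0 15.0
-20 61 -13.0 13.0
0 38 -14.0 13.0
20 46 -12.0 14.0
40 72 -13.0 23.0
60 67 -13.0 23.0
80 7 -12.0 1.0
lever hi (jig) [ 46.98985903  81.87111594 148.13463511] 197
[[481.2, 91.9, 114.0], [496.5, 98.2, 112.5], [504.2, 101.3, 106.7], [511.1, 104.2, 100.1], [517.3, 106.7, 92.5], [522.5, 108.9, 84.2], [526.8, 110.6, 75.3], [530.0, 112.0, 65.9], [531.9, 112.7, 57.5], [532.8, 113.1, 51.9]]
[[15.3, 6.3, -1.5], [7.7, 3.1, -5.7], [6.9, 2.9, -6.7], [6.1, 2.5, -7.5], [5.2, 2.2, -8.3], [4.3, 1.8, -8.9], [3.2, 1.3, -9.4], [1.9, 0.8, -8.4], [0.8, 0.3, -5.7]]
```

View pics/e.png

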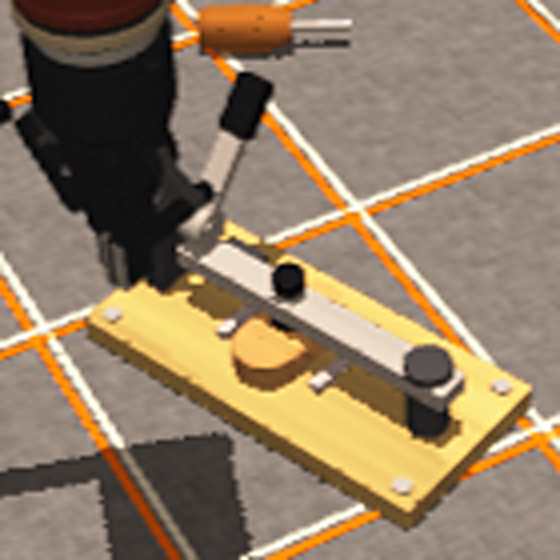

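The strap lies closed, centred on jig x = 0 along its length and against its stop. The lever grip is at about (245,100) in the crop, still leaning. Next I'll approach the lever from the robot's side and push it along its arc.

>>> {"method": "apply_moves", "body": {"series": [0,0,0,0.022,0.029,0,1,0,0,0,0.022,0.029,0,1,0,0,0,0.022,0.029,0,1,0,0,0,0.022,0.029,0,1,0,0,0,0.0205,0.0091,-0.028,1,0,0,0,0,0,0,1,0,0,0,0.0077,0.0031,-0.001,1,0,0,0,0.0076,0.0032,-0.0005,1,0,0,0,0.0077,0.0031,-0.0057,1,0,0,0,0.0069,0.0029,-0.0067,1,0,0,0,0,0,0,1]}}

```text
t: 11.8
ee_pos: [511.1, 104.3, 99.5]
ee_rot: [-180.0, 0.0, 22.2]
wrist_force: [0.5, -0.5, 0.2]
gripper_width: 0.1
grip_force: 0.0
```

```bash
python3 - <<'E'
from h import *
e,S=shot("side"); s=env.observe(); print(s["ee_pos"],s["wrist_force"])
im=e["image"][110:230,190:330]; cv2.imwrite("pics/f.png",cv2.resize(im,None,fx=5,fy=5,interpolation=cv2.INTER_CUBIC)[...,::-1])
E
```

```text
[510.59309415 104.21412292  99.42024157] [ 0.02230411 -0.37333055 -0.02864069]
```

View pics/f.png

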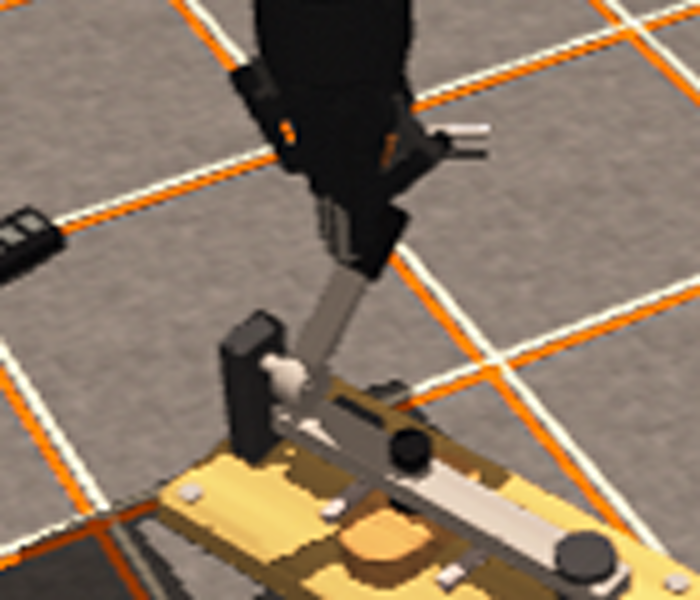

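The finger is against the grip's near face, around (355,240) in the crop, and the lever has moved a little. I'll continue along the arc.

>>> {"method": "apply_moves", "body": {"series": [0,0,0,0.0061,0.0025,-0.0075,1,0,0,0,0.0052,0.0022,-0.0083,1,0,0,0,0.0043,0.0018,-0.0089,1,0,0,0,0.0032,0.0013,-0.0094,1,0,0,0,0.0019,0.0008,-0.0084,1,0,0,0,0,0,0,1]}}

```text
t: 12.6
ee_pos: [532.1, 113.0, 56.9]
ee_rot: [-180.0, -0.0, 22.2]
wrist_force: [0.0, -0.1, 0.1]
gripper_width: -0.2
grip_force: 0.0
```

>>> {"method": "apply_moves", "body": {"series": [0,0,0,0,0,-0.003,1,0,0,0,0,0,-0.003,1,0,0,0,0,0,-0.002,1,0,0,0,0,0,0,1]}}

```text
t: 13.1
ee_pos: [532.8, 113.0, 55.6]
ee_rot: [180.0, -0.1, 22.2]
wrist_force: [-21.0, -2.0, 42.9]
gripper_width: -0.3
grip_force: 21.9
```

It has stopped firmly at 43 N. I'll lift clear and check the lever's angle.

>>> {"method": "apply_moves", "body": {"series": [0,0,0,0,0,0.01,1,0,0,0,0,0,0.04,1,0,0,0,0,0,0.045,1,0,0,0,-0.05,0,0.02,1,0,0,0,-0.06,0,0,1,0,0,0,-0.06,0,0,1,0,0,0,0,0,0,1,0,0,0,0,0,0,1]}}

```text
t: 14.1
ee_pos: [362.7, 113.0, 165.2]
ee_rot: [180.0, -0.2, 22.2]
wrist_force: [1.2, -0.7, -0.4]
gripper_width: 0.0
grip_force: 0.0
```

```bash
python3 - <<'E'
from h import *
e,S=shot("side"); d,W=shot("top"); s=env.observe(); print(s["t"],s["ee_pos"],s["wrist_force"])
a=np.radians(22.3); jx=np.array([np.cos(a),np.sin(a)]); jy=np.array([-jx[1],jx[0]]); C=np.array([499.6,7.6])
for n,A in(("side",S),("top",W)):
    J=np.stack([(A[...,:2]-C)@jx,(A[...,:2]-C)@jy,A[...,2]],-1)
    m=(abs(J[...,1]-85)<8)&(J[...,2]>70)&(J[...,2]<110)
    for x0 in range(20,110,15):
        q=J[m&(J[...,0]>=x0)&(J[...,0]<x0+15)]; print(n,x0,len(q),np.median(q,0).round(1) if len(q) else '')
im=e["image"][110:270,190:350]; im2=d["image"][170:290,190:310]
cv2.imwrite("pics/g.png",np.hstack([cv2.resize(im,(400,400)),cv2.resize(im2,(400,400))])[...,::-1])
E
```

```text
14.2 [363.10226073 112.83410413 165.05957156] [-0.0794591  -0.34034222  0.69895185]
side 20 24 [26.9 82.4 91.2]
side 35 22 [41.7 84.7 92.9]
side 50 28 [57.3 85.1 93.2]
side 65 26 [71.4 83.7 96.2]
side 80 22 [87.5 85.5 96.2]
side 95 13 [98.7 82.6 96.5]
top 20 25 [28.6 85.1 90.1]
top 35 24 [41.8 84.5 91.6]
top 50 26 [57.6 84.8 91.6]
top 65 26 [72.4 85.  94.4]
top 80 26 [87.7 85.3 95.2]
top 95 10 [97.7 83.4 95.2]
```

View pics/g.png

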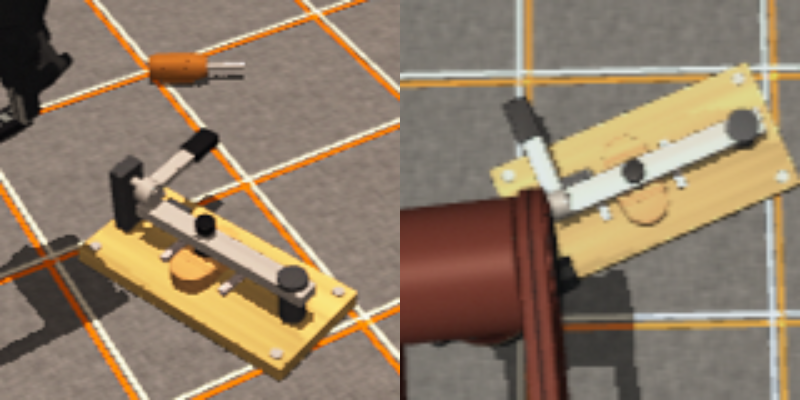

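The lever lies flat: its slope is about 0.05 rad and the grip's top is at 95 mm, as expected at the 1.52 stop. The strap is over the block, the block is in place, and the arm is clear.

```bash
python3 -c "
from plant import env
print(env.finish_job())"
```

```text
the job is handed in; nothing more can be done
None
```

The clamp is closed and handed in: the strap lies over the block against its stop and the cam lever is flat at its end stop, with the block in place and no contact with the key fob, jar or awl. My first push missed, passing over the strap without touching it, because the fingertips sit about 42 mm above the reported TCP; I corrected for that and finished at about 14 s of the 54 s limit.

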